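# Take the lid off the chest and stand it up to dry

### The job

Take the lid off the small wooden chest for varnishing: raise it by its brass pull until it leans back on the two steel stays, and let go of it there. Then take it by the plain part of its upper edge, bring it upright, lift it straight up off its hinge pins, and stand it on its hinge edge, upright, in the middle of the slot between the dowels of the dark wooden stand; set it down without dropping it. Leave the other things on the bench where they are.

Things in the scene. Friction and masses are not known exactly. Their poses are not given: they have to be found in the camera images.
- chest: open-topped wooden chest, fixed to the bench: body 105 mm (x) x 180 mm (y) x 70 mm high, 216 mm wide over its steel hinge cheeks; small things lie inside. Origin: on the bench under its middle. x points from the front (pull side) to the back (hinge side), y to its left, z up.
- stays (a point): fixed point midway between the round tops of the two steel stay rods behind the hinge (10 mm thick, 70 mm either side of the middle, tops 123 mm above the bench, 18.5 mm behind the hinge line). The opened lid leans on them about 10 degrees past vertical and stays there by itself.
- hinge (a point): fixed point on the chest, middle of the hinge line, 63 mm behind the chest's origin, 76 mm above the bench. At each end is a steel cheek (top 88.5 mm above the bench) with a 15 mm keyhole chamber, open upward through a 10.5 mm slot.
- lid: loose flat wooden lid, 131 x 176 x 12 mm, 0.2 to 0.33 kg, turning freely; falls shut if let go before vertical. Origin: on its hinge line, mid-thickness, 8 mm from its hinge edge. Shut, its axes agree with the chest's: it reaches 123 mm towards -x (free edge), 8 mm towards +x, 88 mm either way in y; +z is its upper face. Upright, +x points down and +z away behind the chest.
- pin (a point): lid's left hinge pin, 96 mm from the lid's origin along its +y; the other is at -96 mm. Flattened steel, 8 mm thick across the lid, 13 mm along it, standing out 15 mm from the lid's side; it lies in the cheek's chamber with up to 4 mm of play and passes the slot only when the lid is within about 12 degrees of upright.
- pull (a point): middle of the bar of the lid's brass pull: a stiff loop of 10 mm round bar in the plane of the lid, off centre, at lid x -165, y +55 mm. The bar runs along the lid's y, 50 mm between leg centres, 42 mm ahead of the free edge (37 mm gap for a finger), 76 mm above the bench when shut. Pinched from above across the lid's x, it can turn in the fingers while the gripper stays pointing down.
- edge (a point): good place to take the lid by its free edge: on that edge, mid-thickness (12 mm), at lid x -123, y -25 mm. The edge is plain from y -88 to +24 mm. It is the upper edge when the lid is open.
- stand: dark wooden stand fixed to the bench: base 110 (x) x 130 (y) x 14 mm with four light upright dowels, 12 mm thick, at x +-16, y +-48 mm, tops 74 mm above the bench. Origin: on the bench under its middle. The lid's slot runs along the stand's y, 20 mm wide between the dowels, floor 14 mm up. The lid may face either way and overhangs at both ends.
- glue: bystander, loose: squat brown bottle with a pale blue cap, 46 mm across, 85 mm high. Origin: middle of its underside. Not to be moved.
- spray: bystander, loose: small blue and white aerosol can, 53 mm across, 116 mm high. Origin: middle of its underside. Not to be moved.
- tape_flat: bystander, loose: roll of masking tape lying flat, 92 mm across, 24 mm high. Origin: middle of its underside. Not to be moved.
- pebble: bystander, loose: grey stone, 28x42x28 mm, between the two work places at the back. Origin: middle of its underside. Not to be moved.

How it is judged:
On the way, in this order (a step that is already met when the one before it is completed fails the run):
1. the lid stands open by itself past vertical, its pins still in the hinges (within 12 mm of the hinge line), the robot not touching it (angle between lid's own z axis and vertical between 1.6 and 1.95 rad and distance between lid and hinge below 0.012 m and contact force between each of the arm, the fingers and lid below 0.1 N and angular speed of lid below 0.3 rad/s), for 0.2 s.
2. the lid, within 17 degrees of upright, has been lifted 30 mm or more straight up off the hinges (within 30 mm sideways) (angle between lid's own z axis and vertical between 1.27 and 1.87 rad and horizontal distance between lid and hinge below 0.03 m and z of lid in the frame of chest between 0.106 and 0.25 m), for 0.02 s.
At the end, for the whole second after the job is handed in: lid at rest and released on its hinge edge in the stand's slot, origin 15 to 30 mm above the bench, within 11 degrees of upright and 15 of the slot's direction, its hinge line's middle within 12 mm of the slot's middle line and 35 mm of the stand's middle along it (x of lid in the frame of stand between -0.012 and 0.012 m and y of lid in the frame of stand between -0.035 and 0.035 m and z of lid in the frame of stand between 0.015 and 0.03 m and angle between lid's own z axis and vertical between 1.37 and 1.77 rad and angle between the z axis of lid and the x axis of stand, either way round below 0.26 rad and linear speed of lid below 0.02 m/s and angular speed of lid below 0.5 rad/s and contact force between the fingers and lid below 0.1 N); the robot touches nothing.
It fails at once if the lid is dropped: it moves faster than 0.8 m/s (a fall of about 33 mm) while the gripper does not hold it (contact force between the fingers and lid below 0.1 N and linear speed of lid above 0.8 m/s).
It fails at once if a bystander is moved by more than 30 mm (distance of any of glue, spray, tape_flat, pebble from where it was at the start of the episode above 0.03 m).
It also fails if it takes over 64 s, if anything falls off the work surface, if the arm or the gripper's body presses on something with over 40 N, if the wrist force passes 120 N, or if a joint passes its speed limit or range.

### The arm

A 6-joint arm with a two-finger parallel gripper is mounted at the origin on the work surface; the furniture and walls round the work are solid. World frame = base frame: x ahead of the robot, y to its left, z up, the work surface at z = 0. Lengths are in m, angles in rad, forces in N, time in s.
With the tool pointing down it reaches from about 0.35 to 0.775 m from the base axis. Payload 7.3 kg.
Tool frame: the origin (TCP) lies at the very end of the fingers, on their centre line; the grasp point (between the pads) lies 19 mm behind it; z points along the fingers, y is the line along which they close (so a half turn about z gives the same grasp; the last joint's range is limited). The gripper opens to 92 mm and grips with 3 to 60 N. Pads are 19 mm wide; open, the fingers measure 130 mm over their backs; the gripper's body (75 mm by 190 mm) begins 47 mm behind the grasp point.
Start: joints at [-1.375, 0.342, 1.524, -0, 1.275, -0.146], TCP at [0.176, -0.495, 0.227] pointing down, gripper open.
Joint ranges: [-2.53, 2.53], [-0.77, 2.02], [0.04, 2.7], [-1, 4.14], [0.28, 2.66], [-3.11, 3.11]. Speed limits (rad/s): [2.57, 2.57, 3.14, 3.14, 3.14, 3.14].

### API

Orientations are given as [roll, pitch, yaw] about the fixed x, y, z axes, in that order (R = Rz(yaw) Ry(pitch) Rx(roll)).
In Python, from cell import robot gives the robot as it stands. The module is installed in compiled form; this text tells all that it offers.
- The arm moves only by the tool arm_command, never from a script. Its argument "moves" is a list of rows, each a list of 3 entries, a list of its own where there are three numbers: the shift along the tool's x, y, z in m, then the turn, a rotation vector about the tool's x, y, z in rad, then the finger opening in m, from 0 to 0.0918. In form: [[[dx, dy, dz], [ax, ay, az], claw], ...]. A call has exactly 5 rows; each row is the pose to reach, as a shift and turn from the pose commanded when the call began, along the tool's axes at that moment; what a row does not reach only later rows make up. A row lasts 1/10 s, in which the tool goes at most 50 mm and 8.59 degrees, less where a joint would pass 70% of its speed; a pose out of reach is approached as far as the arm can. A call with a gripper value outside its range is refused whole. The fingers move at their own pace and stop on an object; "squeeze" is the grip in N (left out, the last holds). Time passes only in rows, so rows that repeat a pose let the fingers close, or fill a call up. It gives the time, the measured TCP pose, the force, the opening and the grip force at its end, in the units of the state.
- robot.observe(): the state, without advancing time (a new reading comes with each control period).
- robot.read_camera(name): name is "side" or "top"; returns the picture (420x560x3 uint8, red, green, blue); there is no depth.
- robot.camera_model(name): a dict with "fx", "fy", "cx", "cy" (pixels), "R" (3x3) and "t" (3): a world point X has camera coordinates R X + t. Camera axes: x right, y down, z forward; pixel columns grow to the right and rows downward; lengths in m; the calibration is good to about 2 mm. A picture is of the moment at which its call begins. camera_model takes no time and is no camera call.
- robot.hand_in(): hands the job in; it is judged then, once.
The state is a dict: "time": time; "qpos": joint angles; "qvel": joint speeds; "joint_efforts": joint torques, N m; "tool_pos": TCP position; "tool_rot": TCP orientation; "contact_force": force on the tool from outside, world axes, zero at the start; "torque": the same for the moment, N m; "opening": finger opening in m; "grip_force": force on a finger pad.
Only numpy, scipy, OpenCV 4.12 (cv2) and the standard library are available. Lean on these libraries where they do the work, as an engineer would, in place of code of your own. Each camera call takes 0.05 s, during which the arm holds its last target. There are 200 camera calls.

## Working session

There is one attempt and no reset: what is moved stays moved. The work goes in short steps, Python scripts to look and compute and a tool call to move; the robot and the scene stay as the last step left them, time stands still between calls to the robot, and variables do not carry over. Pictures are saved under pics/ and viewed, at most 10 in all, crops included, and the job is handed in when it is done.

Besides the shell and the picture viewer there is one more tool, called after "Emit:" as name(argument=value, ...) on one line, values as JSON. arm_command: Moves the arm, as the interface text tells. Its arguments: {"type":"object","properties":{"moves":{"type":"array"},"squeeze":{"type":"number"}},"required":["moves"]}

```bash
mkdir -p pics
cat > h.py <<'E'
import numpy as np, cv2
from cell import robot
from scipy.spatial.transform import Rotation as Ro
def snap(cam,name,crop=None,s=1):
    im=cv2.cvtColor(robot.read_camera(cam),cv2.COLOR_RGB2BGR)
    if crop: x0,y0,x1,y1=crop; im=im[y0:y1,x0:x1]
    if s!=1: im=cv2.resize(im,None,fx=s,fy=s,interpolation=cv2.INTER_CUBIC)
    cv2.imwrite('pics/'+name,im)
def proj(cam,X):
    m=robot.camera_model(cam); c=np.atleast_2d(X)@np.array(m['R']).T+m['t']
    return np.c_[m['fx']*c[:,0]/c[:,2]+m['cx'],m['fy']*c[:,1]/c[:,2]+m['cy']]
def onz(cam,uv,z):
    m=robot.camera_model(cam);R=np.array(m['R']);t=np.array(m['t'])
    C=-R.T@t; d=R.T@np.array([(uv[0]-m['cx'])/m['fx'],(uv[1]-m['cy'])/m['fy'],1])
    return C+d*(z-C[2])/d[2]
E
python3 - <<'E'
from h import *
snap('top','t0.png',s=1.4);snap('side','s0.png',s=1.4)
for c in('top','side'):
    m=robot.camera_model(c);R=np.array(m['R']);print(c,m['fx'],-R.T@m['t'],R.round(2).tolist())
s=robot.observe();print(s['tool_pos'],s['tool_rot'],s['opening'],s['time'])
E
```

```text
top 492.2939418412036 [3.40703979e-01 5.76180834e-04 1.22908849e+00] [[-0.03, -1.0, 0.0], [-0.99, 0.03, -0.13], [0.13, -0.01, -0.99]]
side 447.3969953904302 [1.36416457 0.29590787 0.55108364] [[-0.32, 0.95, -0.02], [0.41, 0.12, -0.91], [-0.86, -0.29, -0.42]]
[ 0.17593601 -0.49428231  0.2261457 ] [-3.14031093e+00 -2.04169619e-04  3.41769023e-01] 0.09152017311932356 0.1
```

View pics/t0.png

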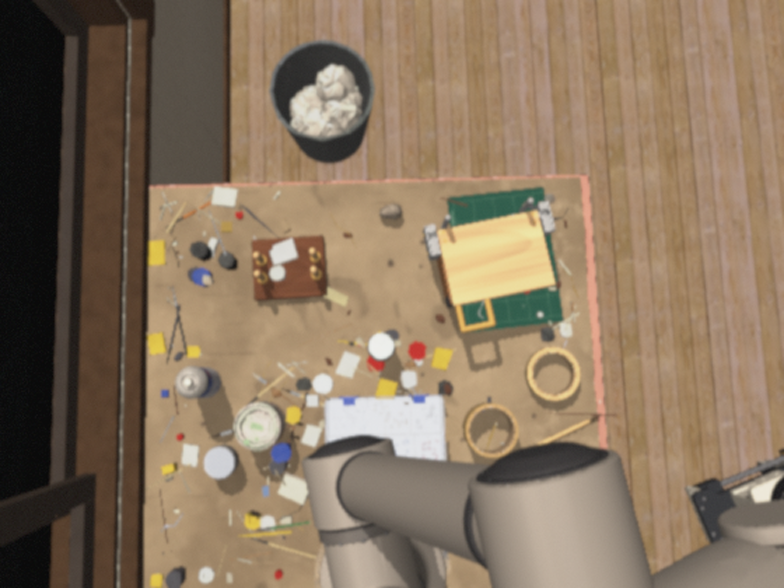

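View pics/s0.png

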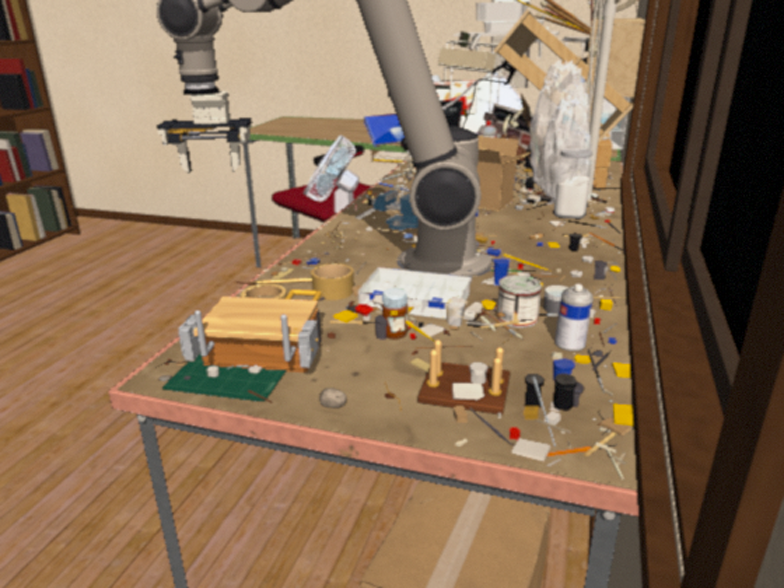

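The top view shows the chest with its lid at about (500,258) in the ×1.4 picture, pull at (477,315), and the stand at (290,268). The pebble is at (390,212) and the glue at (381,346). I'll enlarge both views to get exact pixels.

Run:
```python
from h import *
snap('top','t1.png',(165,125,425,265),3)
snap('side','s1.png',(110,190,390,310),2.8)
```

```text
(no output)
```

View pics/t1.png

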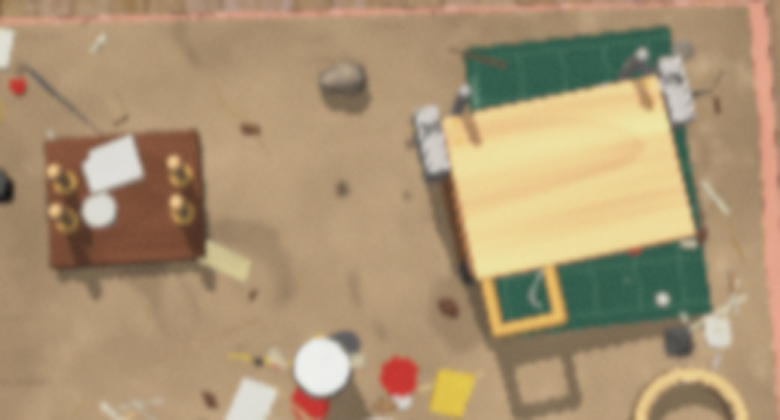

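View pics/s1.png

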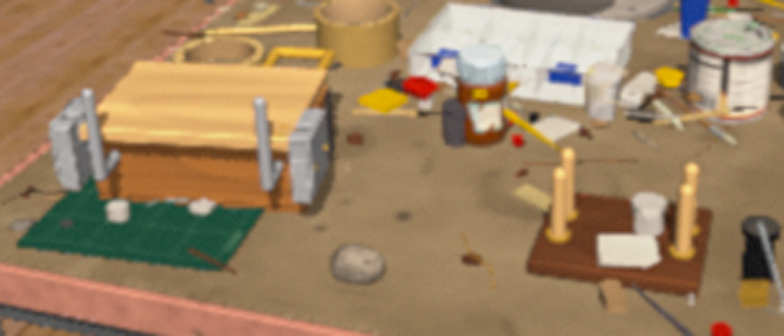

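```bash
cat > fit.py <<'E'
from h import *
from scipy.optimize import least_squares
T=lambda u,v:((u+.5)/3-.5+165,(v+.5)/3-.5+125)
S=lambda u,v:((u+.5)/2.8-.5+110,(v+.5)/2.8-.5+190)
def L(x,y,z=.006): return (x+.063,y,z+.076)
chest=[('top',T(444,117),L(.008,.088)),('top',T(660,77),L(.008,-.088)),('top',T(695,235),L(-.123,-.088)),('top',T(482,278),L(-.123,.088)),
('top',T(463,92),(.0815,.07,.123)),('top',T(642,55),(.0815,-.07,.123)),
('top',T(527,325),L(-.165,.055,0)),
('side',S(88,92),(.0815,-.07,.123)),('side',S(260,100),(.0815,.07,.123)),('side',S(140,62),L(-.123,-.088)),('side',S(327,70),L(-.123,.088))]
b=.014
stand=[('top',T(55,172),(.016,.048,.074)),('top',T(60,212),(-.016,.048,.074)),('top',T(174,161),(.016,-.048,.074)),('top',T(177,203),(-.016,-.048,.074)),
('top',T(45,141),(.055,.065,b)),('top',T(197,130),(.055,-.065,b)),('top',T(205,260),(-.055,-.065,b)),('top',T(52,268),(-.055,.065,b)),
('side',S(568,152),(-.016,-.048,.074)),('side',S(559,171),(.016,-.048,.074)),('side',S(691,167),(-.016,.048,.074)),('side',S(687,188),(.016,.048,.074))]
def fit(obs,x0):
    def w(p,q):
        c,s=np.cos(p[2]),np.sin(p[2]);return [p[0]+c*q[0]-s*q[1],p[1]+s*q[0]+c*q[1],q[2]]
    f=lambda p:np.ravel([proj(c,w(p,q))[0]-uv for c,uv,q in obs])
    r=least_squares(f,x0,loss='soft_l1');return r.x,r.fun.reshape(-1,2).round(1)
for o in (chest,stand):
    p,r=fit(o,[.6,0,.2]);print(p.round(4),r.tolist())
    if o is chest: pc=p
c,s=np.cos(pc[2]),np.sin(pc[2])
for n,q in dict(hinge=(.063,0),pull=(.063-.165,.055),edge=(.063-.123,-.025)).items(): print(n,pc[0]+c*q[0]-s*q[1],pc[1]+s*q[0]+c*q[1])
for n,uv,z in(('pebble',T(343,80),.02),('glue',T(322,367),.085),('cup',T(98,210),.04),('card',T(112,163),.014)):print(n,onz('top',uv,z).round(3))
print('cupside',onz('side',S(650,225),.014).round(3))
E
python3 fit.py
```

```text
[ 0.5232 -0.207   0.1714] [[-0.5, 0.1], [-0.3, -0.9], [0.7, -0.2], [-1.5, 0.3], [1.4, -1.2], [1.1, -0.6], [0.8, -0.4], [0.5, -1.5], [0.4, -1.2], [0.2, -1.0], [1.2, -0.6]]
[0.5313 0.1511 0.0457] [[0.0, -0.4], [-1.0, -0.4], [0.7, 0.4], [0.5, -0.4], [-0.1, -0.8], [1.0, -0.9], [1.2, -0.8], [-0.2, 0.4], [0.4, -1.4], [0.8, -1.2], [0.6, -1.6], [0.4, -1.7]]
hinge 0.5852830212060287 -0.19629392134347715
pull 0.41332074986819484 -0.17023672970022408
edge 0.4683478479595215 -0.2419027500700445
pebble [ 0.625 -0.032  0.02 ]
glue [ 0.384 -0.007  0.085]
cup [0.518 0.171 0.04 ]
card [0.561 0.163 0.014]
cupside [0.516 0.169 0.014]
```

The fit is good to 1–2 px. Chest is at (0.523,-0.207) with yaw 0.171, and the stand at (0.531,0.151) with yaw 0.046. Starting towards the pull.

Emit:
arm_command(moves=[[[0.033, -0.023, 0.0], [0, 0, -0.14], 0.06], [[0.066, -0.045, 0.0], [0, 0, -0.28], 0.03], [[0.1, -0.068, 0.0], [0, 0, -0.42], 0.03], [[0.133, -0.091, 0.0], [0, 0, -0.56], 0.03], [[0.166, -0.114, 0.0], [0, 0, -0.7], 0.03]], squeeze=10)

```text
time: 0.7
tool_pos: [0.2948, -0.3301, 0.2267]
tool_rot: [3.142, -0.0, 1.047]
contact_force: [0.6, -1.1, 0.1]
opening: 0.0569
grip_force: 0.0
```

```bash
cat >> h.py <<'E'
def to(p,rpy=None):
    "shift and turn in tool axes to reach absolute pose"
    s=robot.observe();R=Ro.from_euler('xyz',s['tool_rot'])
    print('t',round(s['time'],2),'pos',np.round(s['tool_pos'],4),'rpy',np.round(s['tool_rot'],3),'open',round(s['opening'],4),'grip',round(s['grip_force'],1),'F',np.round(s['contact_force'],1))
    d=R.inv().apply(np.array(p)-s['tool_pos']); a=(R.inv()*Ro.from_euler('xyz',rpy)).as_rotvec() if rpy is not None else 0
    print('shift',d.round(4),'turn',np.round(a,3),'|d|',np.linalg.norm(d).round(3))
E
python3 -c "
from h import *
to([.4133,-.1702,.17],[np.pi,0,1.742])"
```

```text
t 0.7 pos [ 0.2948 -0.3301  0.2267] rpy [ 3.142 -0.     1.047] open 0.0569 grip 0.0 F [ 0.6 -1.1  0.1]
shift [0.1978 0.0227 0.0567] turn [ 0.    -0.    -0.695] |d| 0.207
```

Emit:
arm_command(moves=[[[0.04, 0.0045, 0.011], [0, 0, -0.139], 0.03], [[0.08, 0.009, 0.022], [0, 0, -0.278], 0.03], [[0.12, 0.0135, 0.034], [0, 0, -0.417], 0.03], [[0.16, 0.018, 0.045], [0, 0, -0.556], 0.03], [[0.198, 0.0227, 0.0567], [0, 0, -0.695], 0.03]])

```text
time: 1.2
tool_pos: [0.4145, -0.1705, 0.1697]
tool_rot: [3.141, 0.0, 1.743]
contact_force: [1.2, -0.6, -0.4]
opening: 0.0297
grip_force: 0.0
```

Emit:
arm_command(moves=[[[0, 0, 0], [0, 0, 0], 0.03], [[0, 0, 0.015], [0, 0, 0], 0.03], [[0, 0, 0.03], [0, 0, 0], 0.03], [[0, 0, 0.045], [0, 0, 0], 0.03], [[0, 0, 0.055], [0, 0, 0], 0.03]])

```text
time: 1.7
tool_pos: [0.4132, -0.1724, 0.1142]
tool_rot: [-3.141, -0.0, 1.736]
contact_force: [0.1, -0.5, -0.9]
opening: 0.0297
grip_force: 0.0
```

```bash
python3 -c "
from h import *
to([.4133,-.1702,.057],[np.pi,0,1.742])
snap('top','t2.png',(285,145,425,250),3);snap('side','s2.png',(140,130,280,235),3)
a=cv2.imread('pics/t2.png');b=cv2.imread('pics/s2.png');cv2.imwrite('pics/j2.png',cv2.resize(np.hstack([a,b]),(800,300)))"
```

```text
t 1.7 pos [ 0.4132 -0.1724  0.1142] rpy [-3.141 -0.     1.736] open 0.0297 grip 0.0 F [ 0.1 -0.5 -0.9]
shift [0.0021 0.0005 0.0572] turn [-0.001 -0.    -0.006] |d| 0.057
```

View pics/j2.png

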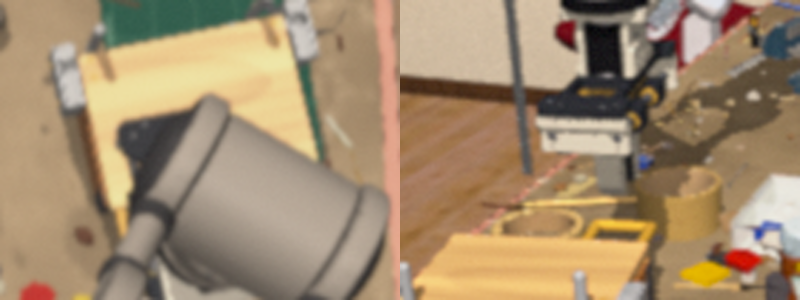

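Side view: the fingers hang just above the pull loop, at about (615,190) against (620,228). Descend and close.

Emit:
arm_command(moves=[[[0.002, 0, 0.015], [0, 0, 0], 0.03], [[0.002, 0, 0.03], [0, 0, 0], 0.03], [[0.002, 0, 0.045], [0, 0, 0], 0.03], [[0.002, 0, 0.057], [0, 0, 0], 0.03], [[0.002, 0, 0.057], [0, 0, 0], 0.03]])

```text
time: 2.3
tool_pos: [0.4129, -0.1702, 0.0575]
tool_rot: [-3.14, -0.001, 1.736]
contact_force: [-0.9, -0.2, 0.2]
opening: 0.0298
grip_force: 0.0
```

Emit:
arm_command(moves=[[[0, 0, 0], [0, 0, 0], 0.0], [[0, 0, 0], [0, 0, 0], 0.0], [[0, 0, 0], [0, 0, 0], 0.0], [[0, 0, 0], [0, 0, 0], 0.0], [[0, 0, 0], [0, 0, 0], 0.0]], squeeze=10)

```text
time: 2.8
tool_pos: [0.4138, -0.1705, 0.0586]
tool_rot: [3.14, 0.001, 1.737]
contact_force: [0.9, 0.6, 3.6]
opening: 0.0092
grip_force: 10.0
```

```bash
python3 -c "
from h import *
to([.4133,-.1702,.057],[np.pi,0,1.742])
# arc: tool y = chest x, -tool z up
for k in range(1,21):
    th=np.radians(5*k); print(5*k, 'dy',round(.165*(1-np.cos(th)),4),'dz',round(-.165*np.sin(th),4))"
```

```text
t 2.8 pos [ 0.4138 -0.1705  0.0586] rpy [3.140e+00 1.000e-03 1.737e+00] open 0.0092 grip 10.0 F [0.9 0.6 3.6]
shift [ 0.0004 -0.0005  0.0016] turn [ 0.001  0.001 -0.005] |d| 0.002
5 dy 0.0006 dz -0.0144
10 dy 0.0025 dz -0.0287
15 dy 0.0056 dz -0.0427
20 dy 0.01 dz -0.0564
25 dy 0.0155 dz -0.0697
30 dy 0.0221 dz -0.0825
35 dy 0.0298 dz -0.0946
40 dy 0.0386 dz -0.1061
45 dy 0.0483 dz -0.1167
50 dy 0.0589 dz -0.1264
55 dy 0.0704 dz -0.1352
60 dy 0.0825 dz -0.1429
65 dy 0.0953 dz -0.1495
70 dy 0.1086 dz -0.155
75 dy 0.1223 dz -0.1594
80 dy 0.1363 dz -0.1625
85 dy 0.1506 dz -0.1644
90 dy 0.165 dz -0.165
95 dy 0.1794 dz -0.1644
100 dy 0.1937 dz -0.1625
```

Emit:
arm_command(moves=[[[0, 0.0006, -0.0144], [0, 0, 0], 0.0], [[0, 0.0025, -0.0287], [0, 0, 0], 0.0], [[0, 0.0056, -0.0427], [0, 0, 0], 0.0], [[0, 0.01, -0.0564], [0, 0, 0], 0.0], [[0, 0.0155, -0.0697], [0, 0, 0], 0.0]])

```text
time: 3.3
tool_pos: [0.4284, -0.1673, 0.1281]
tool_rot: [-3.141, -0.001, 1.737]
contact_force: [0.3, 0.3, -2.5]
opening: 0.0099
grip_force: 10.0
```

Emit:
arm_command(moves=[[[0, 0.0066, -0.0128], [0, 0, 0], 0.0], [[0, 0.0143, -0.0249], [0, 0, 0], 0.0], [[0, 0.0231, -0.0364], [0, 0, 0], 0.0], [[0, 0.0328, -0.047], [0, 0, 0], 0.0], [[0, 0.0434, -0.0567], [0, 0, 0], 0.0]])

```text
time: 3.8
tool_pos: [0.4711, -0.16, 0.1846]
tool_rot: [-3.14, -0.001, 1.737]
contact_force: [-1.3, -0.5, -0.5]
opening: 0.0094
grip_force: 10.0
```

Emit:
arm_command(moves=[[[0, 0.0115, -0.0088], [0, 0, 0], 0.0], [[0, 0.0236, -0.0165], [0, 0, 0], 0.0], [[0, 0.0364, -0.0231], [0, 0, 0], 0.0], [[0, 0.0497, -0.0286], [0, 0, 0], 0.0], [[0, 0.0634, -0.033], [0, 0, 0], 0.0]])

```text
time: 4.3
tool_pos: [0.5339, -0.1495, 0.2179]
tool_rot: [-3.141, -0.001, 1.737]
contact_force: [-1.7, 1.3, -0.5]
opening: 0.0096
grip_force: 10.0
```

Emit:
arm_command(moves=[[[0, 0.014, -0.0031], [0, 0, 0], 0.0], [[0, 0.0283, -0.005], [0, 0, 0], 0.0], [[0, 0.0427, -0.0056], [0, 0, 0], 0.0], [[0, 0.055, -0.0052], [0, 0, 0], 0.0], [[0, 0.063, -0.0042], [0, 0, 0], 0.0]])

```text
time: 4.8
tool_pos: [0.5968, -0.1389, 0.2218]
tool_rot: [3.141, -0.0, 1.737]
contact_force: [0.1, 1.6, 3.3]
opening: 0.0096
grip_force: 10.0
```

```bash
python3 -c "
from h import *
h=np.array([.5853,-.1963]);c,s=np.cos(.1714),np.sin(.1714)
to([h[0]+c*.0287-s*.055,h[1]+s*.0287+c*.055,.2385-.019],[np.pi,0,1.742])"
```

```text
t 4.8 pos [ 0.5968 -0.1389  0.2218] rpy [ 3.141 -0.     1.737] open 0.0096 grip 10.0 F [0.1 1.6 3.3]
shift [0.0005 0.0076 0.0023] turn [ 0.    -0.    -0.005] |d| 0.008
```

Emit:
arm_command(moves=[[[0, 0.003, 0.0005], [0, 0, 0], 0.0], [[0, 0.005, 0.001], [0, 0, 0], 0.0], [[0, 0.0065, 0.0015], [0, 0, 0], 0.0], [[0, 0.0065, 0.0015], [0, 0, 0], 0.04], [[0, 0.0065, 0.0015], [0, 0, 0], 0.04]])

```text
time: 5.3
tool_pos: [0.6021, -0.1388, 0.2196]
tool_rot: [-3.141, 0.0, 1.736]
contact_force: [-0.4, -0.3, 0.1]
opening: 0.0207
grip_force: 0.0
```

Emit:
arm_command(moves=[[[0, 0, 0], [0, 0, 0], 0.05], [[0, 0, 0], [0, 0, 0], 0.05], [[0, 0, 0], [0, 0, 0], 0.05], [[0, 0, -0.02], [0, 0, 0], 0.05], [[0, 0, -0.06], [0, 0, 0], 0.05]])

```text
time: 5.8
tool_pos: [0.6011, -0.1381, 0.2774]
tool_rot: [-3.135, -0.004, 1.737]
contact_force: [1.5, -0.4, -0.1]
opening: 0.05
grip_force: 0.0
```

```bash
python3 -c "
from h import *
to([.6,-.14,.28])
snap('top','t3.png',(285,105,425,210),3);snap('side','s3.png',(140,130,280,235),3)
a=cv2.imread('pics/t3.png');b=cv2.imread('pics/s3.png');cv2.imwrite('pics/j3.png',cv2.resize(np.hstack([a,b]),(800,300)))"
```

```text
t 5.8 pos [ 0.6011 -0.1381  0.2774] rpy [-3.135 -0.004  1.737] open 0.05 grip 0.0 F [ 1.5 -0.4 -0.1]
shift [-0.0017 -0.0014 -0.0026] turn 0 |d| 0.003
```

View pics/j3.png

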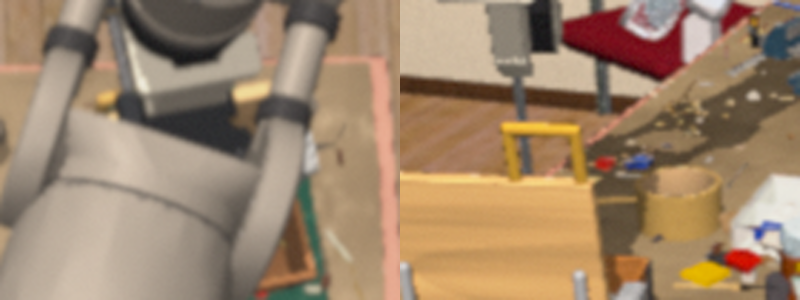

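Side view shows the lid standing open with its upper edge from (400,175) to (590,180) and the pull free at (545,130). Next I compute the edge grasp.

```bash
cat >> h.py <<'E'
PC=(.5232,-.207,.1714); PS=(.5313,.1511,.0457)
def W(p,q):
    c,s=np.cos(p[2]),np.sin(p[2]);return np.array([p[0]+c*q[0]-s*q[1],p[1]+s*q[0]+c*q[1],q[2]])
def lid(deg,q): # lid point in world, lid open angle
    t=np.radians(deg);x,y,z=q
    return W(PC,(.063+x*np.cos(t)+z*np.sin(t),y,.076-x*np.sin(t)+z*np.cos(t)))
E
python3 -c "
from h import *
for d in (96,100,104):
  for z in(-.006,.006): print(d,z,(proj('side',[lid(d,(-.123,.088,z)),lid(d,(-.165,.055,0))])).round(1).tolist())
a=np.radians(10);R=Ro.from_euler('xyz',[np.pi,0,.1714+np.pi/2])*Ro.from_rotvec([a,0,0]);rpy=R.as_euler('xyz');print(rpy)
e=lid(100,(-.123,-.025,0));tz=R.as_matrix()[:,2];print(e,tz)
to(e-.072*tz,rpy);to(e+.028*tz,rpy)"
```

```text
96 -0.006 [[209.8, 189.9], [191.4, 172.6]]
96 0.006 [[208.3, 192.6], [191.4, 172.6]]
100 -0.006 [[208.7, 191.8], [189.7, 175.3]]
100 0.006 [[207.2, 194.9], [189.7, 175.3]]
104 -0.006 [[207.7, 194.0], [188.1, 178.3]]
104 0.006 [[206.2, 197.4], [188.1, 178.3]]
[-2.96705973  0.          1.74219633]
[ 0.61058666 -0.21724528  0.19713135] [-0.1711037  -0.02961778 -0.98480775]
t 5.9 pos [ 0.6044 -0.1391  0.2858] rpy [3.133 0.005 1.737] open 0.0502 grip 0.0 F [ 0.7 -0.2  1. ]
shift [-0.0779  0.0055  0.0182] turn [ 0.183  0.005 -0.006] |d| 0.08
t 5.9 pos [ 0.6044 -0.1391  0.2858] rpy [3.133 0.005 1.737] open 0.0502 grip 0.0 F [ 0.7 -0.2  1. ]
shift [-0.0775 -0.0127  0.1165] turn [ 0.183  0.005 -0.006] |d| 0.141
```

Emit:
arm_command(moves=[[[-0.025, 0, 0], [0.06, 0, 0], 0.07], [[-0.05, 0.002, 0.005], [0.12, 0, 0], 0.0918], [[-0.078, 0.0055, 0.018], [0.175, 0, 0], 0.0918], [[-0.078, 0.0055, 0.018], [0.175, 0, 0], 0.0918], [[-0.078, 0.0055, 0.018], [0.175, 0, 0], 0.0918]])

```text
time: 6.4
tool_pos: [0.6208, -0.2146, 0.2604]
tool_rot: [-2.965, -0.002, 1.736]
contact_force: [0.4, 0.4, 1.2]
opening: 0.0855
grip_force: 0.0
```

```bash
python3 -c "
from h import *
to([ 0.61058666-.028*.1711, -0.21724528-.028*.0296,  0.19713135-.028*.985],[-2.967,0,1.742])
snap('top','t4.png',(285,105,425,210),3);snap('side','s4.png',(110,110,250,215),3)
a=cv2.imread('pics/t4.png');b=cv2.imread('pics/s4.png');cv2.imwrite('pics/j4.png',cv2.resize(np.hstack([a,b]),(800,300)))"
```

```text
t 6.4 pos [ 0.6208 -0.2146  0.2604] rpy [-2.965e+00 -2.000e-03  1.736e+00] open 0.0855 grip 0.0 F [0.4 0.4 1.2]
shift [-0.0011  0.0009  0.0921] turn [-0.002 -0.003 -0.006] |d| 0.092
```

View pics/j4.png

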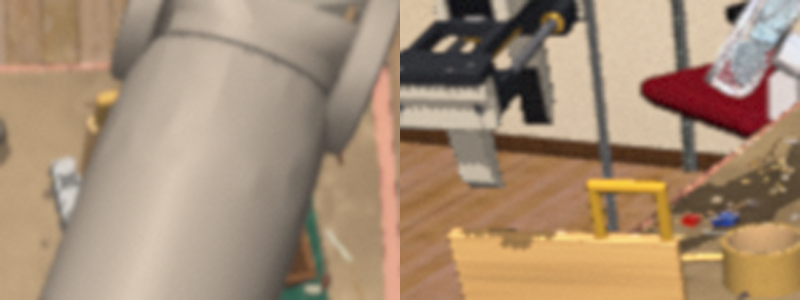

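Side view: fingers hang over the plain edge at (475,185), the gripper's body ends left of the pull leg at (595,205), with clearance. Descend.

Emit:
arm_command(moves=[[[0, 0, 0.02], [0, 0, 0], 0.0918], [[0, 0, 0.04], [0, 0, 0], 0.0918], [[0, 0, 0.06], [0, 0, 0], 0.0918], [[-0.001, 0.001, 0.08], [0, 0, 0], 0.0918], [[-0.001, 0.001, 0.092], [0, 0, 0], 0.0918]])

```text
time: 7.0
tool_pos: [0.6056, -0.217, 0.1716]
tool_rot: [-2.967, 0.0, 1.738]
contact_force: [-0.1, 0.3, -0.2]
opening: 0.0918
grip_force: 0.0
```

Emit:
arm_command(moves=[[[0, 0, 0], [0, 0, 0], 0.05], [[0, 0, 0], [0, 0, 0], 0.03], [[0, 0, 0], [0, 0, 0], 0.02], [[0, 0, 0], [0, 0, 0], 0.0], [[0, 0, 0], [0, 0, 0], 0.0]], squeeze=15)

```text
time: 7.5
tool_pos: [0.6065, -0.218, 0.172]
tool_rot: [-2.968, 0.001, 1.737]
contact_force: [0.0, -0.8, -0.4]
opening: 0.0562
grip_force: 0.0
```

Emit:
arm_command(moves=[[[0, 0, 0], [0, 0, 0], 0.0], [[0, 0, 0], [0, 0, 0], 0.0], [[0, 0, 0], [0, 0, 0], 0.0], [[0, 0, 0], [0, 0, 0], 0.0], [[0, 0, 0], [0, 0, 0], 0.0]], squeeze=40)

```text
time: 8.0
tool_pos: [0.6062, -0.2179, 0.1713]
tool_rot: [-2.967, 0.0, 1.737]
contact_force: [-0.3, 0.0, -0.2]
opening: 0.0164
grip_force: 0.0
```

```bash
python3 -c "
from h import *
H=W(PC,(.063,0,.076))
s=robot.observe();R0=Ro.from_euler('xyz',s['tool_rot']);p0=s['tool_pos']
ax=np.array([-np.sin(.1714),np.cos(.1714),0])
for d in (2,4,6,8,10):
  Q=Ro.from_rotvec(-np.radians(d)*ax); p=H+Q.apply(p0-H); to(p,(Q*R0).as_euler('xyz'))"
```

```text
t 8.0 pos [ 0.6062 -0.2179  0.1713] rpy [-2.967  0.     1.737] open 0.0164 grip 0.0 F [-0.3  0.  -0.2]
shift [-0.     -0.0034  0.0001] turn [-0.035  0.    -0.   ] |d| 0.003
t 8.0 pos [ 0.6062 -0.2179  0.1713] rpy [-2.967  0.     1.737] open 0.0164 grip 0.0 F [-0.3  0.  -0.2]
shift [-0.     -0.0068  0.0002] turn [-0.07  0.   -0.  ] |d| 0.007
t 8.0 pos [ 0.6062 -0.2179  0.1713] rpy [-2.967  0.     1.737] open 0.0164 grip 0.0 F [-0.3  0.  -0.2]
shift [-0.0001 -0.0101  0.0005] turn [-0.105  0.001 -0.   ] |d| 0.01
t 8.0 pos [ 0.6062 -0.2179  0.1713] rpy [-2.967  0.     1.737] open 0.0164 grip 0.0 F [-0.3  0.  -0.2]
shift [-0.0001 -0.0135  0.0009] turn [-0.14   0.001 -0.   ] |d| 0.014
t 8.0 pos [ 0.6062 -0.2179  0.1713] rpy [-2.967  0.     1.737] open 0.0164 grip 0.0 F [-0.3  0.  -0.2]
shift [-0.0001 -0.0168  0.0015] turn [-0.175  0.001 -0.   ] |d| 0.017
```

Emit:
arm_command(moves=[[[0, 0, 0], [0, 0, 0], 0.0], [[0, 0, 0], [0, 0, 0], 0.0], [[0, 0, 0], [0, 0, 0], 0.0], [[0, 0, 0], [0, 0, 0], 0.0], [[0, 0, 0], [0, 0, 0], 0.0]], squeeze=40)

```text
time: 8.5
tool_pos: [0.6061, -0.218, 0.1712]
tool_rot: [-2.966, 0.0, 1.737]
contact_force: [0.7, -0.8, -2.1]
opening: 0.0117
grip_force: 40.0
```

Emit:
arm_command(moves=[[[0, -0.0034, 0.0001], [-0.035, 0, 0], 0.0], [[0, -0.0068, 0.0002], [-0.07, 0, 0], 0.0], [[0, -0.0101, 0.0005], [-0.105, 0, 0], 0.0], [[0, -0.0135, 0.0009], [-0.14, 0, 0], 0.0], [[0, -0.0168, 0.0015], [-0.175, 0, 0], 0.0]])

```text
time: 9.0
tool_pos: [0.5892, -0.2207, 0.1727]
tool_rot: [3.141, -0.0, 1.737]
contact_force: [-1.3, -0.8, -2.0]
opening: 0.0118
grip_force: 40.0
```

```bash
python3 -c "
from h import *
to(W(PC,(.063,-.025,.169)),[np.pi,0,1.742])"
```

```text
t 9.0 pos [ 0.5892 -0.2207  0.1727] rpy [ 3.141 -0.     1.737] open 0.0118 grip 40.0 F [-1.3 -0.8 -2. ]
shift [-0.0003  0.0003  0.0037] turn [ 0.001 -0.    -0.005] |d| 0.004
```

Emit:
arm_command(moves=[[[0, 0, -0.004], [0, 0, 0], 0.0], [[0, 0, -0.009], [0, 0, 0], 0.0], [[0, 0, -0.014], [0, 0, 0], 0.0], [[0, 0, -0.02], [0, 0, 0], 0.0], [[0, 0, -0.026], [0, 0, 0], 0.0]])

```text
time: 9.5
tool_pos: [0.5899, -0.2208, 0.1978]
tool_rot: [-3.14, -0.001, 1.737]
contact_force: [0.0, 1.1, -2.9]
opening: 0.0121
grip_force: 40.0
```

Emit:
arm_command(moves=[[[0, 0, -0.01], [0, 0, 0], 0.0], [[0, 0, -0.025], [0, 0, 0], 0.0], [[0, 0, -0.045], [0, 0, 0], 0.0], [[0, 0, -0.065], [0, 0, 0], 0.0], [[0, 0, -0.085], [0, 0, 0], 0.0]])

```text
time: 10.0
tool_pos: [0.5896, -0.2202, 0.2863]
tool_rot: [3.141, 0.001, 1.737]
contact_force: [0.8, -0.4, -2.5]
opening: 0.0116
grip_force: 40.0
```

```bash
python3 -c "
from h import *
to(W(PS,(0,-.025,.285)),[np.pi,0,.0457+np.pi/2])
snap('side','s5.png',(90,60,390,285),2.6)"
```

```text
t 10.0 pos [ 0.5896 -0.2202  0.2863] rpy [3.141e+00 1.000e-03 1.737e+00] open 0.0116 grip 40.0 F [ 0.8 -0.4 -2.5]
shift [0.351 0.001 0.001] turn [0.001 0.001 0.121] |d| 0.351
```

View pics/s5.png

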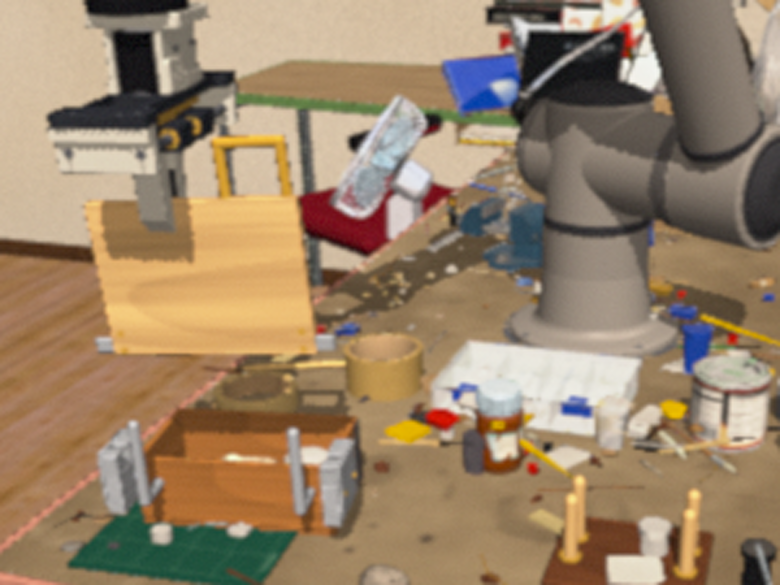

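The lid hangs level and upright from the gripper, pins well clear of the cheeks. Carrying it over to the stand.

Emit:
arm_command(moves=[[[0.015, 0, 0], [0, 0, 0], 0.0], [[0.04, 0, 0], [0, 0, 0], 0.0], [[0.07, 0, 0], [0, 0, 0], 0.0], [[0.1, 0, 0], [0, 0, 0], 0.0], [[0.13, 0, 0], [0, 0, 0], 0.0]])

```text
time: 10.55
tool_pos: [0.5669, -0.0901, 0.2829]
tool_rot: [-3.14, -0.001, 1.737]
contact_force: [-0.2, 0.2, -3.5]
opening: 0.0116
grip_force: 40.0
```

Emit:
arm_command(moves=[[[0.03, 0, 0], [0, 0, 0.02], 0.0], [[0.06, 0, 0], [0, 0, 0.05], 0.0], [[0.09, 0, 0], [0, 0, 0.08], 0.0], [[0.12, 0, 0], [0, 0, 0.11], 0.0], [[0.15, 0, 0], [0, 0, 0.121], 0.0]])

```text
time: 11.05
tool_pos: [0.5417, 0.0576, 0.283]
tool_rot: [-3.14, -0.0, 1.615]
contact_force: [1.0, 0.4, -1.9]
opening: 0.0115
grip_force: 40.0
```

```bash
python3 -c "
from h import *
to(W(PS,(0,-.025,.285)),[np.pi,0,.0457+np.pi/2])"
```

```text
t 11.05 pos [0.5417 0.0576 0.283 ] rpy [-3.14  -0.     1.615] open 0.0115 grip 40.0 F [ 1.   0.4 -1.9]
shift [ 0.0689 -0.0062 -0.0019] turn [-0.002 -0.    -0.001] |d| 0.069
```

Emit:
arm_command(moves=[[[0.025, -0.002, 0], [0, 0, 0], 0.0], [[0.05, -0.005, 0], [0, 0, 0], 0.0], [[0.067, -0.006, 0.01], [0, 0, 0], 0.0], [[0.069, -0.006, 0.03], [0, 0, 0], 0.0], [[0.069, -0.006, 0.05], [0, 0, 0], 0.0]])

```text
time: 11.55
tool_pos: [0.5327, 0.1259, 0.2327]
tool_rot: [-3.141, -0.0, 1.618]
contact_force: [1.0, -0.1, -3.4]
opening: 0.0117
grip_force: 40.0
```

Emit:
arm_command(moves=[[[0, 0, 0.015], [0, 0, 0], 0.0], [[0, 0, 0.03], [0, 0, 0], 0.0], [[0, 0, 0.038], [0, 0, 0], 0.0], [[0, 0, 0.038], [0, 0, 0], 0.0], [[0, 0, 0.038], [0, 0, 0], 0.0]])

```text
time: 12.05
tool_pos: [0.5341, 0.1244, 0.1961]
tool_rot: [3.141, -0.0, 1.616]
contact_force: [-0.5, -0.1, -3.4]
opening: 0.0116
grip_force: 40.0
```

```bash
python3 -c "
from h import *
to(W(PS,(0,-.025,.195)),[np.pi,0,.0457+np.pi/2])
snap('side','s6.png',(240,120,440,270),4);z=.195-.1047
for q in [(.006,.088),(.006,-.088)]:print((proj('side',W(PS,(*q,z)))-[240,120])*4)
for x in(-.016,.016):
  for y in (-.048,.048):print((proj('side',W(PS,(x,y,.074)))-[240,120])*4)
"
```

```text
t 12.05 pos [0.5341 0.1244 0.1961] rpy [ 3.141 -0.     1.616] open 0.0116 grip 40.0 F [-0.5 -0.1 -3.4]
shift [ 0.0018 -0.0016  0.0011] turn [ 0.    -0.    -0.001] |d| 0.003
[[544.12125897 512.93673443]]
[[211.64588078 474.36183364]]
[[291.64385896 490.25867857]]
[[468.19148153 510.91137932]]
[[280.26806212 518.36028169]]
[[461.79054837 540.3695866 ]]
```

View pics/s6.png

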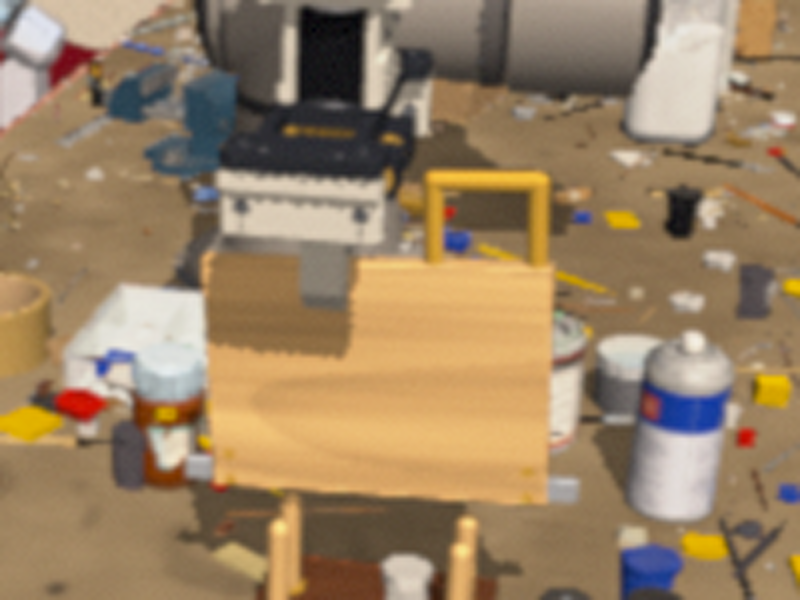

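```bash
cat > lf.py <<'E'
from h import *
from scipy.optimize import least_squares
def run(obs,off,sc,tcp,fixed):
    b=np.mean([np.array(uv)/sc+off-proj('side',X)[0] for uv,X in fixed],0) if fixed else 0
    print('bias',b)
    def f(p):
        R=Ro.from_euler('xyz',[p[2],0,p[3]])  # roll about x (face normal), yaw
        return np.ravel([proj('side',np.array([tcp[0],p[0],p[1]])+R.apply(q))[0]+b-(np.array(uv)/sc+off) for uv,q in obs])
    r=least_squares(f,[tcp[1]+.025,tcp[2]-.0967,0,.0457]);print(r.x.round(4),'deg',np.degrees(r.x[2:]).round(2),'exp',tcp[1]+.025,tcp[2]-.0967);print(r.fun.reshape(-1,2).round(1).tolist())
D=[((292,495),W(PS,(-.016,-.048,.074))),((279,523),W(PS,(.016,-.048,.074))),((468,520),W(PS,(-.016,.048,.074))),((461,546),W(PS,(.016,.048,.074)))]
E
python3 - <<'E'
from lf import *
t=robot.observe()['tool_pos']
O=[((548,503),(.006,.088,-.008)),((213,485),(.006,-.088,-.008)),((203,253),(-.006,-.088,.123)),((553,263),(-.006,.088,.123)),((487,180),(0,.055,.165))]
run(O,np.array([240,120]),4,t,D)
O=[((115,353),(.006,-.088,-.008)),((316,353),(.006,.088,-.008)),((86,201),(-.006,-.088,.123)),((299,197),(-.006,.088,.123)),((250,143),(0,.055,.165))]
run(O,np.array([90,60]),2.6,np.array([.5896,-.2202,.2863]),[])
E
```

```text
bias [-0.11837194  1.50625461]
[0.1521 0.1017 0.0562 0.0646] deg [3.22 3.7 ] exp 0.14935060042542198 0.09978717901821131
[[-0.2, 0.9], [-0.2, 0.6], [0.1, -0.4], [0.4, -1.0], [-0.3, 0.1]]
bias 0
[-0.1919  0.1889  0.0466  0.1698] deg [2.67 9.73] exp -0.1952 0.1896
[[-0.7, 1.2], [-0.0, 1.1], [0.7, -0.7], [0.3, -1.2], [-0.4, -0.1]]
```

The lid hangs rolled about 3° (left corner (548,503) high, right corner (213,485) low). I correct that, then lower.

Emit:
arm_command(moves=[[[0.002, -0.001, 0], [0, -0.02, 0], 0.0], [[0.004, -0.0016, 0], [0, -0.05, 0], 0.0], [[0.004, -0.0016, 0], [0, -0.05, 0], 0.0], [[0.004, -0.0016, 0], [0, -0.05, 0], 0.0], [[0.004, -0.0016, 0], [0, -0.05, 0], 0.0]])

```text
time: 12.6
tool_pos: [0.5326, 0.128, 0.196]
tool_rot: [3.141, 0.05, 1.616]
contact_force: [-0.0, -0.1, -2.7]
opening: 0.0121
grip_force: 40.0
```

```bash
python3 -c "
from h import *
to(W(PS,(0,-.021,.155)),[np.pi,-0.0,.0457+np.pi/2])
snap('side','s7.png',(240,120,440,270),4)
"
```

```text
t 12.6 pos [0.5326 0.128  0.196 ] rpy [3.141 0.05  1.616] open 0.0121 grip 40.0 F [-0.  -0.1 -2.7]
shift [ 0.0042 -0.0002  0.0408] turn [ 0.     0.05  -0.001] |d| 0.041
```

View pics/s7.png

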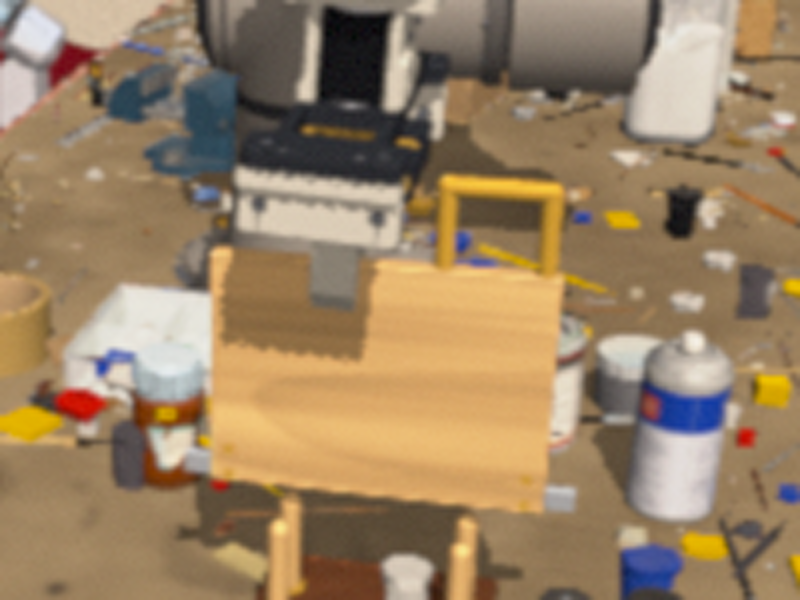

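Bottom edge now runs (213,477)–(545,512), parallel to the dowel rows. Lowering into the slot, and monitoring force.

Emit:
arm_command(moves=[[[0.0005, 0, 0.008], [0, 0, 0], 0.0], [[0.0008, 0, 0.016], [0, 0, 0], 0.0], [[0.0012, 0, 0.024], [0, 0, 0], 0.0], [[0.0016, 0, 0.032], [0, 0, 0], 0.0], [[0.002, 0, 0.04], [0, 0, 0], 0.0]])

```text
time: 13.15
tool_pos: [0.5323, 0.128, 0.1547]
tool_rot: [-3.141, 0.05, 1.616]
contact_force: [0.7, 0.3, -3.3]
opening: 0.0119
grip_force: 40.0
```

Emit:
arm_command(moves=[[[0.0003, 0, 0.006], [0, 0, 0], 0.0], [[0.0006, 0, 0.012], [0, 0, 0], 0.0], [[0.0009, 0, 0.018], [0, 0, 0], 0.0], [[0.0012, 0, 0.024], [0, 0, 0], 0.0], [[0.0012, 0, 0.024], [0, 0, 0], 0.0]])

```text
time: 13.65
tool_pos: [0.532, 0.128, 0.1308]
tool_rot: [-3.14, 0.05, 1.616]
contact_force: [-1.0, -0.3, -3.0]
opening: 0.0118
grip_force: 40.0
```

Emit:
arm_command(moves=[[[0.0001, 0, 0.002], [0, 0, 0], 0.0], [[0.0002, 0, 0.004], [0, 0, 0], 0.0], [[0.0003, 0, 0.006], [0, 0, 0], 0.0], [[0.0004, 0, 0.008], [0, 0, 0], 0.0], [[0.0004, 0, 0.008], [0, 0, 0], 0.0]])

```text
time: 14.15
tool_pos: [0.5323, 0.128, 0.1234]
tool_rot: [-3.141, 0.05, 1.616]
contact_force: [0.2, 0.3, -2.8]
opening: 0.0121
grip_force: 40.0
```

Emit:
arm_command(moves=[[[0, 0, 0.001], [0, 0, 0], 0.0], [[0, 0, 0.002], [0, 0, 0], 0.0], [[0, 0, 0.002], [0, 0, 0], 0.0], [[0, 0, 0.002], [0, 0, 0], 0.0], [[0, 0, 0.002], [0, 0, 0], 0.0]])

```text
time: 14.65
tool_pos: [0.5325, 0.1279, 0.1217]
tool_rot: [3.142, 0.05, 1.616]
contact_force: [-0.7, 0.5, -2.7]
opening: 0.0122
grip_force: 40.0
```

Emit:
arm_command(moves=[[[0, 0, 0.001], [0, 0, 0], 0.0], [[0, 0, 0.002], [0, 0, 0], 0.0], [[0, 0, 0.003], [0, 0, 0], 0.0], [[0, 0, 0.003], [0, 0, 0], 0.0], [[0, 0, 0.003], [0, 0, 0], 0.0]])

```text
time: 15.15
tool_pos: [0.5334, 0.1284, 0.1212]
tool_rot: [3.138, 0.049, 1.616]
contact_force: [-2.9, 1.8, 13.0]
opening: 0.0119
grip_force: 40.0
```

Floor contact felt (13 N up). Easing the grip so it settles, then opening.

Emit:
arm_command(moves=[[[0, 0, -0.001], [0, 0, 0], 0.0], [[0, 0, -0.001], [0, 0, 0], 0.0], [[0, 0, -0.001], [0, 0, 0], 0.0], [[0, 0, -0.001], [0, 0, 0], 0.0], [[0, 0, -0.001], [0, 0, 0], 0.0]], squeeze=3)

```text
time: 15.65
tool_pos: [0.5329, 0.1278, 0.1199]
tool_rot: [3.141, 0.05, 1.616]
contact_force: [1.0, 1.2, 4.3]
opening: 0.0117
grip_force: 3.0
```

Emit:
arm_command(moves=[[[0, 0, 0], [0, 0, 0], 0.014], [[0, 0, 0], [0, 0, 0], 0.02], [[0, 0, 0], [0, 0, 0], 0.035], [[0, 0, 0], [0, 0, 0], 0.05], [[0, 0, 0], [0, 0, 0], 0.06]])

```text
time: 16.15
tool_pos: [0.5324, 0.1277, 0.1195]
tool_rot: [-3.141, 0.05, 1.616]
contact_force: [0.6, 1.1, -0.3]
opening: 0.0398
grip_force: 0.0
```

Emit:
arm_command(moves=[[[0, 0, 0], [0, 0, 0], 0.08], [[-0.0005, 0, -0.01], [0, 0, 0], 0.08], [[-0.001, 0, -0.025], [0, 0, 0], 0.08], [[-0.002, 0, -0.045], [0, 0, 0], 0.08], [[-0.003, 0, -0.065], [0, 0, 0], 0.08]])

```text
time: 16.65
tool_pos: [0.5325, 0.1281, 0.1862]
tool_rot: [3.141, 0.05, 1.616]
contact_force: [0.1, 0.5, 0.4]
opening: 0.0778
grip_force: 0.0
```

Emit:
arm_command(moves=[[[-0.001, 0, -0.02], [0, 0, 0], 0.08], [[-0.002, 0, -0.04], [0, 0, 0], 0.08], [[-0.003, 0, -0.06], [0, 0, 0], 0.08], [[-0.003, 0, -0.06], [0, 0, 0], 0.08], [[-0.003, 0, -0.06], [0, 0, 0], 0.08]])

```text
time: 17.15
tool_pos: [0.5324, 0.1281, 0.2451]
tool_rot: [3.141, 0.05, 1.616]
contact_force: [-0.3, -1.3, -0.8]
opening: 0.0798
grip_force: 0.0
```

Run:
```python
from h import *
a=robot.read_camera('side').copy();im=robot.read_camera('side')
print('motion',np.abs(a.astype(int)-im).max(2).__gt__(40).sum())
h=cv2.cvtColor(im,cv2.COLOR_RGB2HSV)
m=cv2.inRange(h,(8,60,110),(28,255,255)); 
P=lambda q:W(PS,(q[2],q[1],.022-q[0]))   # lid upright at nominal
cor=[P((-.123,.088,-.006)),P((-.123,-.088,-.006)),P((.008,-.088,.006)),P((.008,.088,.006))]
print('pred corners',proj('side',cor).round(1).tolist(),'pull',proj('side',P((-.165,.055,0))).round(1))
n,lab,st,ce=cv2.connectedComponentsWithStats(m)
b=lab[tuple(proj('side',P((-.06,0,.006)))[0].round().astype(int)[::-1])]
c=(lab==b).astype(np.uint8);print(st[b])
ys,xs=np.nonzero(c)
for s in(xs+ys,xs-ys):print((xs[s.argmin()],ys[s.argmin()]),(xs[s.argmax()],ys[s.argmax()]))
# upper edge row per column
x0=proj('side',cor[1])[0][0]
for x in range(int(x0)+6,int(x0)+95,10):
    col=np.nonzero(c[:,x])[0];print(x,col.min(),col.max(),end=' | ')
```

```text
motion 102
pred corners [[378.6, 222.0], [294.2, 213.4], [292.8, 268.7], [373.2, 279.4]] pull [[363.3 202.7]]
[    0    12   461   408 75414]
(np.int64(0), np.int64(187)) (np.int64(455), np.int64(362))
(np.int64(0), np.int64(419)) (np.int64(459), np.int64(13))
300 215 334 | 310 216 337 | 320 215 338 | 330 218 341 | 340 196 345 | 350 140 344 | 360 141 348 | 370 143 351 | 380 146 352 |
```

Emit:
arm_command(moves=[[[-0.002, 0, -0.03], [0, 0, 0], 0.08], [[-0.002, 0, -0.04], [0, 0, 0], 0.08], [[-0.002, 0, -0.04], [0, 0, 0], 0.08], [[-0.002, 0, -0.04], [0, 0, 0], 0.08], [[-0.002, 0, -0.04], [0, 0, 0], 0.08]])

```text
time: 17.75
tool_pos: [0.5319, 0.128, 0.2835]
tool_rot: [-3.139, 0.05, 1.616]
contact_force: [1.5, 1.2, 0.0]
opening: 0.0805
grip_force: 0.0
```

Run:
```python
from h import *
a=robot.read_camera('side').astype(int)[205:285,285:385];
for _ in range(3): b=robot.read_camera('side').astype(int)[205:285,285:385]
print('lid motion',np.abs(a-b).mean(),np.abs(a-b).max())
print(robot.observe()['contact_force'])
print(robot.hand_in())
```

```text
lid motion 1.1735 19
[-0.33597812  0.5049214  -0.80111188]
the job is handed in; nothing more can be done
None
```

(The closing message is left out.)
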